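Warm the bread rounds and stack them on the plate

TASK

The bread warmer was left switched on: first turn its isolator handle fully off, then lay every bread round flat in a well of its own on the warmer. Turn the isolator fully on, leave it on for three full seconds with all the rounds in their wells, and turn it fully off again; never touch a round while the isolator is on. Then pile all the rounds flat in one centred stack on the white plate, leaving the isolator off and the other kitchen things where they stand.

Things in the scene. Friction and masses are not known exactly. Their poses are not given: they have to be found in the camera images.
- round0: plain brown bread round, a rigid flat disc 64 mm in diameter and 26 mm thick, 60 g; origin at the centre of its underside, z up; either face may lie up. At the start it lies flat on the white cutting board (12 mm thick, 230 mm square, left of the warmer). Two or three of the four rounds are present, the others are absent (None).
- round1: plain brown bread round, a rigid flat disc 64 mm in diameter and 26 mm thick, 60 g; origin at the centre of its underside, z up; either face may lie up. At the start it lies flat on the white cutting board (12 mm thick, 230 mm square, left of the warmer). Two or three of the four rounds are present, the others are absent (None).
- round2: plain brown bread round, a rigid flat disc 64 mm in diameter and 26 mm thick, 60 g; origin at the centre of its underside, z up; either face may lie up. At the start it lies flat on the white cutting board (12 mm thick, 230 mm square, left of the warmer). Two or three of the four rounds are present, the others are absent (None).
- round3: plain brown bread round, a rigid flat disc 64 mm in diameter and 26 mm thick, 60 g; origin at the centre of its underside, z up; either face may lie up. At the start it lies flat on the white cutting board (12 mm thick, 230 mm square, left of the warmer). Two or three of the four rounds are present, the others are absent (None).
- round0_mid (a point): centre of round0, 13 mm from both of its faces (None if the round is absent)
- round1_mid (a point): centre of round1, 13 mm from both of its faces (None if the round is absent)
- round2_mid (a point): centre of round2, 13 mm from both of its faces (None if the round is absent)
- round3_mid (a point): centre of round3, 13 mm from both of its faces (None if the round is absent)
- warmer: bread warmer, fixed: grey box with an aluminium top, 250 x 250 mm, top face 50 mm above the table; four round wells in a 2 x 2 pattern at 110 mm pitch, each 76 mm wide and 9 mm deep, so a seated round stands 17 mm proud; origin at the centre of its underside on the table, z up
- well0 (a point): centre of the floor of well 0 of the warmer, 41 mm above the table
- well1 (a point): centre of the floor of well 1 of the warmer, 41 mm above the table
- well2 (a point): centre of the floor of well 2 of the warmer, 41 mm above the table
- well3 (a point): centre of the floor of well 3 of the warmer, 41 mm above the table
- isolator: power isolator, fixed: square grey box 110 x 110 mm, 42 mm high, bar handle on top; origin at the centre of its underside on the table, z up. Near the middle of its edge on the -x side a small round clear lamp lens marks on; a white radial stroke, 69 degrees (1.2 rad) counter-clockwise from it about the handle axis seen from above, marks off.
- isolator_handle (a joint): angle of the isolator handle about its vertical axis: 0 = on (white pointer line on the bar towards the lamp lens, bar along the box's x axis); 1.2 rad = off, counter-clockwise seen from above (pointer towards the white stroke). A stop at each end; an over-centre spring snaps it to the nearer end; turning takes about 0.15 N m. On is below 0.15, off above 1.05. Starts on.
- handle_grip (a point): on the handle's turning axis, 70 mm above the table, 12 mm below the bar's top; turns with the handle: its x axis runs along the bar (pointer end at -x). The bar is black, 90 mm long, 16 mm wide, its top 82 mm above the table.
- plate: white round plate, loose, 0.6 kg, about 170 mm over its rim; its flat middle, 150 mm wide, lies 10 mm above the table; the low rim is 14 mm high; origin at the centre of its underside, z up
- tub: white open plastic tub, 92 mm wide, 85 mm high, a bystander; origin at the centre of its underside
- tin: low aluminium tin, 68 mm wide, 42 mm high, a bystander; origin at the centre of its underside
- tin2: second low aluminium tin, 68 mm wide, 42 mm high, a bystander; origin at the centre of its underside
- spatula: spatula 200 mm long lying flat, a bystander; origin on its length
- jar: glass jar 72 mm wide, 100 mm high, a bystander; origin at the centre of its underside
Things that resemble listed ones, but are neither listed nor needed, are in the scene too. Leave any red look-alike of the round0 alone.

How it is judged:
On the way, in this order (a step that is already met when the one before it is completed fails the run):
1. the isolator is turned off (value of joint isolator_handle above 1.05 rad), for 0.2 s.
2. with the isolator off, every round lies flat in a well of its own (((horizontal distance between round0_mid and well0 below 0.012 m and z of round0_mid in the frame of well0 below 0.019 m) or (horizontal distance between round0_mid and well1 below 0.012 m and z of round0_mid in the frame of well1 below 0.019 m) or (horizontal distance between round0_mid and well2 below 0.012 m and z of round0_mid in the frame of well2 below 0.019 m) or (horizontal distance between round0_mid and well3 below 0.012 m and z of round0_mid in the frame of well3 below 0.019 m)) and ((horizontal distance between round1_mid and well0 below 0.012 m and z of round1_mid in the frame of well0 below 0.019 m) or (horizontal distance between round1_mid and well1 below 0.012 m and z of round1_mid in the frame of well1 below 0.019 m) or (horizontal distance between round1_mid and well2 below 0.012 m and z of round1_mid in the frame of well2 below 0.019 m) or (horizontal distance between round1_mid and well3 below 0.012 m and z of round1_mid in the frame of well3 below 0.019 m)) and ((horizontal distance between round2_mid and well0 below 0.012 m and z of round2_mid in the frame of well0 below 0.019 m) or (horizontal distance between round2_mid and well1 below 0.012 m and z of round2_mid in the frame of well1 below 0.019 m) or (horizontal distance between round2_mid and well2 below 0.012 m and z of round2_mid in the frame of well2 below 0.019 m) or (horizontal distance between round2_mid and well3 below 0.012 m and z of round2_mid in the frame of well3 below 0.019 m)) and ((horizontal distance between round3_mid and well0 below 0.012 m and z of round3_mid in the frame of well0 below 0.019 m) or (horizontal distance between round3_mid and well1 below 0.012 m and z of round3_mid in the frame of well1 below 0.019 m) or (horizontal distance between round3_mid and well2 below 0.012 m and z of round3_mid in the frame of well2 below 0.019 m) or (horizontal distance between round3_mid and well3 below 0.012 m and z of round3_mid in the frame of well3 below 0.019 m)) and angle between the z axis of each of round0, round1, round2, round3 and the z axis of warmer, either way round below 0.15 rad and value of joint isolator_handle above 1.05 rad and linear speed of each of round0, round1, round2, round3 below 0.03 m/s), for 0.3 s.
3. the isolator is on for three seconds with every round in its well (value of joint isolator_handle below 0.15 rad and ((horizontal distance between round0_mid and well0 below 0.012 m and z of round0_mid in the frame of well0 below 0.019 m) or (horizontal distance between round0_mid and well1 below 0.012 m and z of round0_mid in the frame of well1 below 0.019 m) or (horizontal distance between round0_mid and well2 below 0.012 m and z of round0_mid in the frame of well2 below 0.019 m) or (horizontal distance between round0_mid and well3 below 0.012 m and z of round0_mid in the frame of well3 below 0.019 m)) and ((horizontal distance between round1_mid and well0 below 0.012 m and z of round1_mid in the frame of well0 below 0.019 m) or (horizontal distance between round1_mid and well1 below 0.012 m and z of round1_mid in the frame of well1 below 0.019 m) or (horizontal distance between round1_mid and well2 below 0.012 m and z of round1_mid in the frame of well2 below 0.019 m) or (horizontal distance between round1_mid and well3 below 0.012 m and z of round1_mid in the frame of well3 below 0.019 m)) and ((horizontal distance between round2_mid and well0 below 0.012 m and z of round2_mid in the frame of well0 below 0.019 m) or (horizontal distance between round2_mid and well1 below 0.012 m and z of round2_mid in the frame of well1 below 0.019 m) or (horizontal distance between round2_mid and well2 below 0.012 m and z of round2_mid in the frame of well2 below 0.019 m) or (horizontal distance between round2_mid and well3 below 0.012 m and z of round2_mid in the frame of well3 below 0.019 m)) and ((horizontal distance between round3_mid and well0 below 0.012 m and z of round3_mid in the frame of well0 below 0.019 m) or (horizontal distance between round3_mid and well1 below 0.012 m and z of round3_mid in the frame of well1 below 0.019 m) or (horizontal distance between round3_mid and well2 below 0.012 m and z of round3_mid in the frame of well2 below 0.019 m) or (horizontal distance between round3_mid and well3 below 0.012 m and z of round3_mid in the frame of well3 below 0.019 m)) and angle between the z axis of each of round0, round1, round2, round3 and the z axis of warmer, either way round below 0.15 rad), for 2.8 s.
4. the isolator is turned off again (value of joint isolator_handle above 1.05 rad), for 0.2 s.
At the end, for the whole second after the job is handed in: isolator off (handle above 1.05 rad); every round that is present flat (within 0.15 rad) in one stack on the plate, each centre within 15 mm of the plate's centre seen from above, all at rest (value of joint isolator_handle above 1.05 rad and horizontal distance between each of round0_mid, round1_mid, round2_mid, round3_mid and plate below 0.015 m and angle between the z axis of each of round0, round1, round2, round3 and the z axis of warmer, either way round below 0.15 rad and linear speed of each of round0, round1, round2, round3 below 0.03 m/s and height (world z) of each of round0_mid, round1_mid, round2_mid, round3_mid below 0.095 m and angle between plate's own z axis and vertical below 0.1 rad); the robot touches nothing.
It fails at once if a round is touched by the gripper while the isolator is on (value of joint isolator_handle below 0.6 rad and contact force between any of round0, round1, round2, round3 and the fingers above 0.5 N).
It fails at once if a bystander is pushed more than 50 mm or knocked over (distance of any of tub, tin, tin2, spatula, jar from where it was at the start of the episode above 0.05 m or angle between any of tub, tin, tin2, spatula, jar's own z axis and vertical above 0.7 rad).
Of round0, round1, round2, round3 only 2 to 3 are there at a start; the rules pass over those that are not, and their reading is None.
At some moment in a run one of round0, round1, round2, round3 may be knocked a few centimetres aside while the robot is not near it.
Once in a run the grip may slacken for a moment while it holds something.
It also fails if it takes over 210 s, if anything falls off the work surface, if the arm or the gripper's body presses on something with over 40 N, if the wrist force passes 120 N, or if a joint passes its speed limit or range.

ROBOT

A 7-joint arm with a two-finger parallel gripper is mounted at the origin on the work surface. World frame = base frame: x ahead of the robot, y to its left, z up, the work surface at z = 0. Lengths are in m, angles in rad, forces in N, time in s.
With the tool pointing down it reaches from about 0.4 to 0.85 m from the base axis. Payload 10.4 kg.
Tool frame: the origin (TCP) lies on the centre line of the jaws, within the pads' length; the fingertips stand 8 mm ahead of it and the grasp point (between the pads) lies 11 mm behind it (r.finger_overhang is the distance from the TCP to the fingertips, in m); z points along the fingers, y is the line along which they close (so a half turn about z gives the same grasp; the last joint's range is limited). The gripper opens to 87 mm and grips with 3 to 60 N. Pads are 19 mm wide; open, the fingers measure 117 mm over their backs; the gripper's body (75 mm by 190 mm) begins 51 mm behind the grasp point.
Start: joints at [-0.023, 0.332, -0.065, 1.46, 0.022, 1.35, -0.088], TCP at [0.625, 0, 0.231] pointing down, gripper open.
Joint ranges: [-2.6, 2.6], [-0.5, 2.12], [-1.47, 1.34], [0.16, 2.42], [-1.27, 4.41], [0.06, 2.06], [-2.6, 2.6]. Speed limits (rad/s): [2.22, 2.22, 2.79, 2.79, 3.14, 3.14, 3.14].

INTERFACE

Orientations are given as a unit quaternion [x, y, z, w].
In Python, from bench import r, vision gives the robot as it stands.
- The arm moves only by the tool drive_tool, never from a script. Its argument "series" is a list of rows, each a list of 2 entries, a list of its own where there are three numbers: the shift along the world's x, y, z in cm, then the turn about the world's z in degrees. A call has exactly 10 rows; each row shifts and turns the commanded pose from where the row before left it; what a row does not reach is not made up. A row lasts 1/8 s, in which the tool goes at most 62.5 mm and 10.7 degrees, less where a joint would pass 70% of its speed; a pose out of reach is approached as far as the arm can. A call with a gripper value outside its range is refused whole. "hand" is the closure, from 0 (fully open) to 1 (shut), set as the call begins (left out, the last holds). The fingers move at their own pace and stop on an object; "newtons" is the grip in N (left out, the last holds). Time passes only in rows, so rows that do not move let the fingers close, or fill a call up. It gives the time, the measured TCP pose, the force, the opening and the grip force at its end, in the units of the state.
- r.read_state(): the state, without advancing time (a new reading comes with each control period).
- vision.camera(name): name is "scene" or "side" or "wrist"; returns a dict with "color" (384x512x3 uint8, red, green, blue), "intrinsics" (3x3 intrinsics, pixels), "R" (3x3) and "t" (3): a world point X has camera coordinates R X + t; the wrist camera has in their place "mount" (4x4, takes a point from camera to tool coordinates, whose origin is the TCP and whose axes are the flange's). Camera axes: x right, y down, z forward; pixel columns grow to the right and rows downward; lengths in m; the calibration is good to about 2 mm. A picture is of the moment at which its call begins: read the wrist's pose just before it. There is no depth.
- r.close_job(): hands the job in; it is judged then, once.
The state is a dict: "time": time; "joint_positions": joint angles; "joint_vel": joint speeds; "joint_torque": joint torques, N m; "ee_pos": TCP position; "eef_rot": TCP orientation; "ft_force": force on the tool from outside, world axes, zero at the start; "torque": the same for the moment, N m; "width": finger opening in m; "grip_force": force on a finger pad.
Only numpy, scipy, OpenCV 4.12 (cv2) and the standard library are available. Lean on these libraries where they do the work, as an engineer would, in place of code of your own. Each camera call takes 0.05 s, during which the arm holds its last target. There are 200 camera calls.

## Working session

There is one attempt and no reset: what is moved stays moved. The work goes in short steps, Python scripts to look and compute and a tool call to move; the robot and the scene stay as the last step left them, time stands still between calls to the robot, and variables do not carry over. Pictures are saved under pics/ and viewed, at most 14 in all, crops included, and the job is handed in when it is done.

Besides the shell and the picture viewer there is one more tool, called after "Request:" as name(argument=value, ...), one argument or row to a line, values as JSON. drive_tool: Moves the arm, as the interface text tells. Its arguments: {"type":"object","properties":{"series":{"type":"array"},"hand":{"type":"number"},"newtons":{"type":"number"}},"required":["series"]}

```bash
ls; mkdir -p pics
cat > h.py <<'E'
import numpy as np, cv2
from scipy.spatial.transform import Rotation as Ro
from bench import r, vision
def cam(n):
    s=r.read_state(); c=vision.camera(n); K=np.array(c["intrinsics"])
    if "R" in c: R=np.array(c["R"]); t=np.array(c["t"])
    else:
        M=np.array(c["mount"]); W=np.eye(4); W[:3,:3]=Ro.from_quat(s["eef_rot"]).as_matrix(); W[:3,3]=s["ee_pos"]
        T=np.linalg.inv(W@M); R=T[:3,:3]; t=T[:3,3]
    return c["color"],K,R,t
def ray(px,K,R,t,z):
    px=np.atleast_2d(px).astype(float); d=(np.c_[px,np.ones(len(px))]@np.linalg.inv(K).T)@R
    o=-R.T@t; return o+d*((z-o[2])/d[:,2])[:,None]
def proj(X,K,R,t):
    p=(np.atleast_2d(X)@R.T+t)@K.T; return p[:,:2]/p[:,2:]
def save(n,im,**k): cv2.imwrite(f"pics/{n}.png",im[:,:,::-1])
E
python3 - <<'E'
from h import *
a=cam("scene");b=cam("side");w=cam("wrist")
for n,c in zip("abw",(a,b,w)): save(n+"0",c[0]); print(n,-c[2].T@c[3],c[1][0,0])
print(r.read_state())
E
```

```text
pics
a [1.17713273 0.93990206 0.97638246] 447.4453294598452
b [0.43030745 0.62058082 0.787085  ] 353.9186068825756
w [0.62518896 0.07000476 0.38451446] 297.8059224459839
{'time': 0.15, 'joint_positions': array([-0.02260559,  0.33271598, -0.0647363 ,  1.4607581 ,  0.02161235,
        1.34990546, -0.08850329]), 'joint_vel': array([-0.00154641, -0.00142996, -0.00155524, -0.00445992, -0.00072115,
        0.00064667, -0.0004715 ]), 'joint_torque': array([ 1.82067095e-03, -6.23630190e+01,  2.54254905e-02, -3.90143681e+01,
       -6.11935230e-02,  3.71907104e-02, -1.53469024e-06]), 'ee_pos': array([6.24707726e-01, 2.05892810e-05, 2.29938860e-01]), 'eef_rot': array([ 7.07086717e-01,  7.07126635e-01, -4.02287210e-04, -3.68273520e-04]), 'ft_force': array([ 0.15619777,  0.33801809, -0.28393215]), 'torque': array([ 0.0223674 ,  0.06449517, -0.01774876]), 'grip_force': 0.0, 'width': 0.08696155534619406}
```

View pics/a0.png

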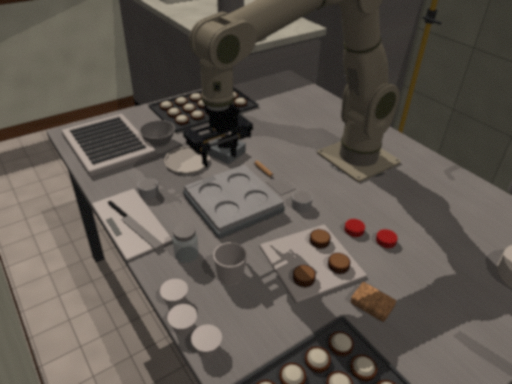

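View pics/b0.png

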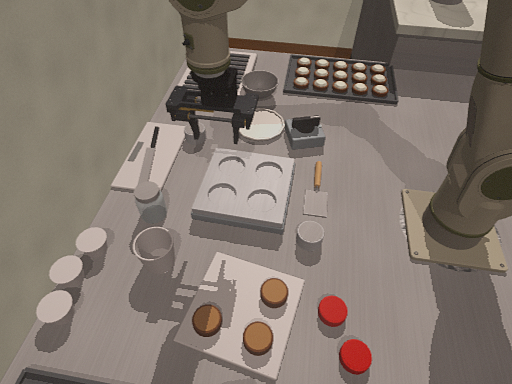

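The scene and side views show three rounds on the board, at about (274,292), (258,338) and (207,320) in the side view. In the same view the warmer is at (245,190), the plate is partly hidden at (262,124), the isolator is at (305,130), and the red decoys are at (333,311) and (355,356).

```bash
cat > rounds.py <<'E'
from h import *
def rounds(c,z):
    im,K,R,t=c; hsv=cv2.cvtColor(im,cv2.COLOR_RGB2HSV)
    m=cv2.inRange(hsv,(5,110,40),(17,255,255))
    m=cv2.morphologyEx(m,cv2.MORPH_OPEN,np.ones((3,3)))
    out=[]
    for k in cv2.findContours(m,cv2.RETR_EXTERNAL,cv2.CHAIN_APPROX_NONE)[0]:
        if cv2.contourArea(k)<60: continue
        P=ray(k[:,0],K,R,t,z)[:,:2].astype(np.float32)
        (x,y),rad=cv2.minEnclosingCircle(P); out.append((np.round([x,y],4),round(2*rad,4),np.round(k[:,0].mean(0))))
    return out
E
python3 - <<'E'
from rounds import *
b=cam("side");a=cam("scene")
for n,c in (("side",b),("scene",a)):
    print(n); [print(o) for o in rounds(c,0.038)]
im=b[0]; save("iso",cv2.resize(im[70:240,150:350],None,fx=4,fy=3.5,interpolation=cv2.INTER_CUBIC)[:600])
print("iso ~",ray([[305,118]],*b[1:],0.082),"plate",ray([[262,124]],*b[1:],0.014),"warmer",ray([[245,185]],*b[1:],0.05))
E
```

```text
side
(array([0.4599, 0.3794]), 0.0631, array([258., 337.]))
(array([0.5729, 0.3613]), 0.0637, array([207., 320.]))
(array([0.4398, 0.2755]), 0.0624, array([274., 291.]))
(array([ 0.3638, -0.1046]), 0.096, array([317., 174.]))
(array([ 0.5262, -0.8221]), 0.5283, array([289.,  48.]))
scene
(array([0.4858, 0.5279]), 0.118, array([373., 301.]))
(array([0.5742, 0.36  ]), 0.0592, array([304., 273.]))
(array([0.466 , 0.3804]), 0.0616, array([339., 262.]))
(array([0.4458, 0.2763]), 0.0615, array([320., 237.]))
(array([ 0.8723, -0.8228]), 0.5097, array([ 61., 119.]))
iso ~ [[ 0.41822783 -0.29685912  0.082     ]] plate [[ 0.55957124 -0.32697986  0.014     ]] warmer [[ 0.55965958 -0.01353874  0.05      ]]
```

View pics/iso.png

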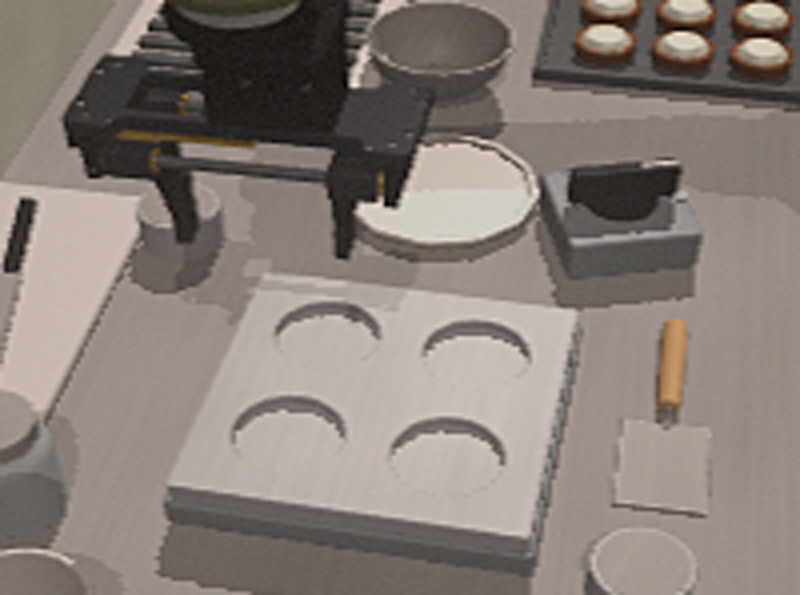

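View pics/w0.png

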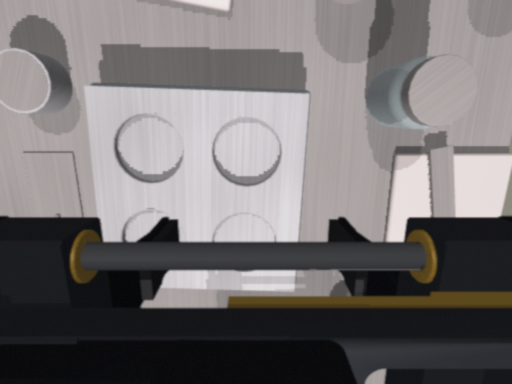

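In the crop, the bar handle lies along x with its pointer at the -x end, so it is on. The bar's top runs from (568,168) to (682,160) in crop pixels. The wrist view shows the warmer, nearly axis-aligned, with its wells.

Run:
```python
from h import *
b=cam("side")
f=lambda L:[[150+x/4,70+y/3.5] for x,y in L]
print("bar",ray(f([(568,172),(682,163)]),*b[1:],0.082).round(4)[:,:2].tolist())
im=b[0]; g=cv2.cvtColor(im,cv2.COLOR_RGB2GRAY)
m=(g[95:130,285:330]<55).astype(np.uint8)
k=max(cv2.findContours(m,cv2.RETR_EXTERNAL,cv2.CHAIN_APPROX_NONE)[0],key=cv2.contourArea)[:,0]+[285,95]
P=ray(k,*b[1:],0.082)[:,:2]; print("black bbox",k.min(0),k.max(0),P.min(0),P.max(0))
print("box top",ray(f([(545,175),(570,238),(700,235),(683,190)]),*b[1:],0.042)[:,:2].round(4).tolist())
c=ray(f([(263,275),(580,310),(535,540),(168,490)]),*b[1:],0.05)[:,:2];print("warmer",c.round(4).tolist(),c.mean(0),[np.linalg.norm(c[i]-c[i-1]).round(4) for i in range(4)])
# wrist wells
w=cam("wrist")
hull=ray([[88,86],[308,95],[297,290]],*w[1:],0.05)[:,:2];print("wrist corners",hull.round(4).tolist())
print("well wrist rim",ray([[150,147],[247,151]],*w[1:],0.05)[:,:2].round(4).tolist())
print("well side rim",ray(f([(328,340),(477,360),(290,435),(448,458)]),*b[1:],0.05)[:,:2].round(4).tolist())
print("tub top",ray([[153,246]],*b[1:],0.085),"jar",ray([[148,192]],*b[1:],0.1),"tin",ray([[311,231]],*b[1:],.042),"tin2",ray([[194,125]],*b[1:],.042))
```

```text
bar [[0.4584, -0.2839], [0.37, -0.3128]]
black bbox [292 118] [319 129] [ 0.37408498 -0.30463621] [ 0.45698363 -0.23861304]
box top [[0.4784, -0.3273], [0.4491, -0.2409], [0.3476, -0.263], [0.3638, -0.3249]]
warmer [[0.6741, -0.1431], [0.4327, -0.1414], [0.4388, 0.0997], [0.6798, 0.0953]] [ 0.55636844 -0.02236892] [np.float64(0.2384), np.float64(0.2415), np.float64(0.2412), np.float64(0.241)]
wrist corners [[0.4494, 0.0973], [0.6841, 0.0881], [0.6811, -0.1489]]
well wrist rim [[0.5097, 0.0326], [0.6183, 0.0281]]
well side rim [[0.6093, -0.0747], [0.4999, -0.0707], [0.6135, 0.0297], [0.5047, 0.0341]]
tub top [[0.72698777 0.23527762 0.085     ]] jar [[0.78832831 0.09457165 0.1       ]] tin [[0.36880769 0.10290145 0.042     ]] tin2 [[ 0.77341105 -0.24883308  0.042     ]]
```

Request:
drive_tool(
  series=[
    [[-3,-3.2,0.3],-7.5],
    [[-3,-3.2,0.3],-7.5],
    [[-3,-3.2,0.3],-7.5],
    [[-3,-3.2,0.3],-7.5],
    [[-3,-3.2,0.3],-7.5],
    [[-3,-3.2,0.3],-7.5],
    [[-3,-3.2,0.2],-7.5],
    [[-3,-3.2,0],-7.5],
    [[-3,-3.2,0],-7.5],
    [[-3,-3.2,0],-7.5],
  ],
  hand=0,
  newtons=25,
)

```text
time: 1.6
ee_pos: [0.3239, -0.3209, 0.2508]
eef_rot: [0.992, 0.128, 0.0, 0.0]
ft_force: [0.5, -0.3, 0.4]
width: 0.087
grip_force: 0.0
```

Run:
```python
from h import *
s=r.read_state();print(s["time"],s["ee_pos"],Ro.from_quat(s["eef_rot"]).as_matrix()[:2,1],s["joint_positions"].round(2))
w=cam("wrist");b=cam("side")
P=proj([[0.414,-0.297,0.082]],*w[1:]);print(P)
save("m1",np.hstack([w[0],b[0][60:200,200:340].repeat(2,0).repeat(2,1)[:384] if 0 else cv2.copyMakeBorder(cv2.resize(b[0][80:200,210:340],(286,264)),0,120,0,0,0)]))
```

```text
1.6 [ 0.32392144 -0.32090531  0.2507918 ] [ 0.25463614 -0.96703685] [ 0.36 -0.07  0.31  1.87  0.02  1.34 -0.65]
[[253.52671371  89.01335614]]
```

View pics/m1.png

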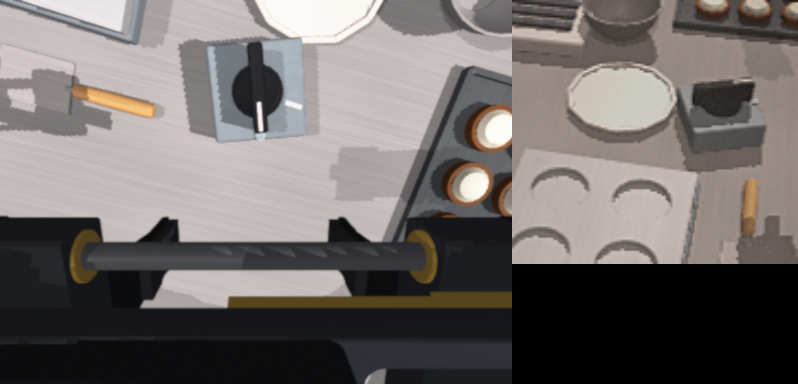

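The wrist view shows the bar from (255,42) to (261,132) with its pointer towards the lamp, so it is on. The off stroke is at (293,105), and the side view now shows the plate unobstructed.

Run:
```python
from h import *
w=cam("wrist");b=cam("side")
e=ray([[255,42],[261,132]],*w[1:],0.082)[:,:2]; d=e[0]-e[1]
print("bar",e.round(4).tolist(),e.mean(0),np.linalg.norm(d),np.degrees(np.arctan2(d[1],d[0])))
x=ray([[207,43],[300,37],[305,134],[216,141]],*w[1:],.042)[:,:2];print("box",x.mean(0),[np.linalg.norm(x[i]-x[i-1]).round(4) for i in range(4)])
d=x[1]-x[2];print(np.degrees(np.arctan2(d[1],d[0])))
hsv=cv2.cvtColor(b[0],cv2.COLOR_RGB2HSV); m=cv2.inRange(hsv,(0,0,165),(180,70,255)); m[:105]=0;m[145:]=0;m[:,:232]=0;m[:,290:]=0
k=np.vstack(cv2.findContours(m,cv2.RETR_EXTERNAL,cv2.CHAIN_APPROX_NONE)[0])[:,0]
P=ray(k,*b[1:],.014)[:,:2].astype(np.float32);print("plate",k.min(0),k.max(0),cv2.minEnclosingCircle(P))
```

```text
bar [[0.455, -0.2904], [0.3715, -0.3187]] [ 0.41329112 -0.30455995] 0.08814419776084258 18.677751887201694
box [ 0.41385001 -0.30387347] [np.float64(0.1086), np.float64(0.1038), np.float64(0.1067), np.float64(0.1076)]
19.92673395716723
plate [235 109] [284 139] ((0.5701677799224854, -0.33369237184524536), 0.0857882872223854)
```

Request:
drive_tool(
  series=[
    [[4.5,0.85,0],2],
    [[4.5,0.85,0],2],
    [[0,0,0],0],
    [[0,0,-3],0],
    [[0,0,-3],0],
    [[0,0,-3],0],
    [[0,0,-3],0],
    [[0,0,-3],0],
    [[0,0,-2],0],
    [[0,0,-2],0],
  ],
)

```text
time: 3.05
ee_pos: [0.4151, -0.3022, 0.0599]
eef_rot: [0.986, 0.166, -0.0, -0.0]
ft_force: [-0.1, 0.3, -0.0]
width: 0.0868
grip_force: 0.0
```

Request:
drive_tool(
  series=[
    [[0,0,0],0],
    [[0,0,0],0],
    [[0,0,0],0],
    [[0,0,0],0],
    [[0,0,0],0],
    [[0,0,0],0],
    [[0,0,0],0],
    [[0,0,0],0],
    [[0,0,0],0],
    [[0,0,0],0],
  ],
  hand=1,
  newtons=25,
)

```text
time: 4.3
ee_pos: [0.4149, -0.3019, 0.0609]
eef_rot: [0.986, 0.165, -0.0, -0.001]
ft_force: [-2.6, 5.2, 5.9]
width: 0.0482
grip_force: 25.0
```

The opening of 48 mm shows the jaws closed on the hub under the bar, so I'll open them and grip higher.

Request:
drive_tool(
  series=[
    [[0,0,0],0],
    [[0,0,0],0],
    [[0,0,0],0],
    [[0,0,0],0],
    [[0,0,1.1],0],
    [[0,0,0],0],
    [[0,0,0],0],
    [[0,0,0],0],
    [[0,0,0],0],
    [[0,0,0],0],
  ],
  hand=0,
)

```text
time: 5.55
ee_pos: [0.415, -0.3029, 0.0715]
eef_rot: [0.986, 0.165, -0.0, -0.0]
ft_force: [-0.3, -0.2, -0.5]
width: 0.0871
grip_force: 0.0
```

Request:
drive_tool(
  series=[
    [[0,0,0],0],
    [[0,0,0],0],
    [[0,0,0],0],
    [[0,0,0],0],
    [[0,0,0],0],
    [[0,0,0],0],
    [[0,0,0],0],
    [[0,0,0],0],
    [[0,0,0],0],
    [[0,0,0],0],
  ],
  hand=1,
  newtons=25,
)

```text
time: 6.8
ee_pos: [0.4147, -0.3019, 0.0715]
eef_rot: [0.986, 0.165, -0.0, -0.001]
ft_force: [-2.8, 5.7, 4.4]
width: 0.0158
grip_force: 25.0
```

Now it grips the bar (16 mm). Turning +70°.

Request:
drive_tool(
  series=[
    [[0,0,0],8],
    [[0,0,0],8],
    [[0,0,0],8],
    [[0,0,0],8],
    [[0,0,0],8],
    [[0,0,0],8],
    [[0,0,0],8],
    [[0,0,0],7],
    [[0,0,0],6],
    [[0,0,0],0],
  ],
)

```text
time: 8.05
ee_pos: [0.4151, -0.3023, 0.0715]
eef_rot: [0.719, 0.695, 0.0, -0.0]
ft_force: [0.1, 3.6, 2.2]
width: 0.0162
grip_force: 25.0
```

Request:
drive_tool(
  series=[
    [[0,0,0],0],
    [[0,0,0],0],
    [[0,0,0],0],
    [[0,0,0],0],
    [[0,0,0],0],
    [[0,0,3],0],
    [[0,0,3],0],
    [[0,0,4],0],
    [[0,0,4],0],
    [[0,0,4],0],
  ],
  hand=0,
)

```text
time: 9.3
ee_pos: [0.4149, -0.3029, 0.253]
eef_rot: [0.719, 0.695, 0.0, 0.0]
ft_force: [0.7, -1.1, -0.8]
width: 0.087
grip_force: 0.0
```

Run:
```python
from h import *
s=r.read_state();print(s["ee_pos"],Ro.from_quat(s["eef_rot"]).as_matrix()[:2,1],s["joint_positions"].round(2))
b=cam("side");w=cam("wrist")
save("m2",np.hstack([cv2.resize(b[0][80:180,230:340],(422,384)),cv2.resize(w[0],(370,384))]))
```

```text
[ 0.41485723 -0.30291095  0.25297343] [ 0.99938602 -0.03503576] [ 0.44  0.07  0.1   1.72 -0.01  1.35  0.51]
```

View pics/m2.png

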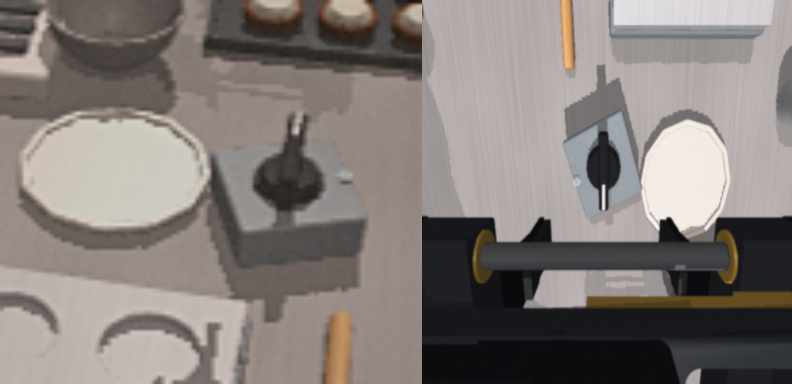

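The handle is off: the pointer is at the stroke and the lamp lens is free. Next I look at the rounds from above.

Request:
drive_tool(
  series=[
    [[0.8,5,0],0],
    [[0.8,5,0],0],
    [[0.8,5,0],0],
    [[0.8,5,0],0],
    [[0.8,5,0],0],
    [[0.8,5,0],0],
    [[0.8,5,0],0],
    [[0.8,5,0],0],
    [[0.8,5,0],0],
    [[0.8,5,0],2],
  ],
)

```text
time: 10.65
ee_pos: [0.495, 0.1985, 0.251]
eef_rot: [0.707, 0.707, -0.0, -0.0]
ft_force: [0.3, -0.2, 1.1]
width: 0.0869
grip_force: 0.0
```

Run:
```python
from rounds import *
s=r.read_state();print(s["ee_pos"],Ro.from_quat(s["eef_rot"]).as_matrix()[:2,1],s["joint_positions"].round(2))
w=cam("wrist");save("m3",w[0])
for o in rounds(w,.038):print(o)
print("side")
for o in rounds(cam("side"),.038):print(o)
```

```text
[0.49496041 0.19845759 0.250961  ] [9.99999920e-01 2.51837647e-04] [-0.09  0.15 -0.41  1.66  0.06  1.35 -0.51]
(array([0.4413, 0.2733]), 0.0613, array([208., 108.]))
(array([0.5727, 0.3572]), 0.065, array([322.,  29.]))
(array([0.461 , 0.3738]), 0.0627, array([223.,  17.]))
side
(array([0.4597, 0.3794]), 0.0633, array([258., 337.]))
(array([0.5729, 0.3608]), 0.0627, array([206., 319.]))
(array([0.4396, 0.2752]), 0.0625, array([274., 291.]))
(array([ 0.3638, -0.1046]), 0.096, array([317., 174.]))
(array([ 0.305 , -0.8169]), 0.1103, array([341.,  53.]))
(array([ 0.8491, -0.8176]), 0.1084, array([212.,  42.]))
```

Request:
drive_tool(
  series=[
    [[-2.7,3.8,0],0],
    [[-2.7,3.8,0],0],
    [[0,0,0],0],
    [[0,0,-4],0],
    [[0,0,-4],0],
    [[0,0,-4],0],
    [[0,0,-4],0],
    [[0,0,-3],0],
    [[0,0,-2],0],
    [[0,0,-0.8],0],
  ],
)

```text
time: 12.0
ee_pos: [0.4407, 0.2715, 0.0321]
eef_rot: [0.708, 0.707, -0.001, -0.0]
ft_force: [0.4, -0.1, 0.7]
width: 0.087
grip_force: 0.0
```

Request:
drive_tool(
  series=[
    [[0,0,0],0],
    [[0,0,0],0],
    [[0,0,0],0],
    [[0,0,0],0],
    [[0,0,0],0],
    [[0,0,0],0],
    [[0,0,3],0],
    [[0,0,3],0],
    [[0,0,3],0],
    [[0,0,3],0],
  ],
  hand=1,
  newtons=20,
)

```text
time: 13.25
ee_pos: [0.4408, 0.2729, 0.1545]
eef_rot: [0.707, 0.707, -0.0, 0.0]
ft_force: [0.6, -0.2, -1.8]
width: 0.0637
grip_force: 20.0
```

Request:
drive_tool(
  series=[
    [[1.2,-3.7,2.5],0],
    [[1.2,-3.7,2.5],0],
    [[1.2,-3.7,2.5],0],
    [[1.2,-3.7,0],0],
    [[1.2,-3.7,0],0],
    [[1.2,-3.7,0],0],
    [[1.2,-3.7,0],0],
    [[1.2,-3.7,0],0],
    [[1.2,-3.7,0],0],
    [[1.2,-3.7,0],0],
  ],
)

```text
time: 14.5
ee_pos: [0.5612, -0.0981, 0.2285]
eef_rot: [0.707, 0.707, -0.0, 0.0]
ft_force: [0.0, -0.0, -0.7]
width: 0.0636
grip_force: 20.0
```

Run:
```python
from rounds import *
s=r.read_state();print(s["ee_pos"],s["width"])
w=cam("wrist");im=w[0].copy()
for p in proj([[.507,.0335,.05],[.616,.029,.05],[.5025,-.0725,.05],[.612,-.0765,.05]],*w[1:]): cv2.circle(im,tuple(int(v) for v in p),2,(255,0,0),-1); print(p.round(1))
save("m4",im)
print(rounds(cam("side"),.038))
```

```text
[ 0.56118699 -0.09813517  0.22850562] 0.06361473396786475
[200.1  50.5]
[305.8  55.3]
[200.4 153.4]
[298.  156.9]
[(array([0.4602, 0.3809]), 0.065, array([258., 338.])), (array([0.5714, 0.3627]), 0.0669, array([207., 321.])), (array([ 0.3638, -0.1046]), 0.096, array([317., 174.])), (array([ 0.6043, -0.3531]), 0.09, array([250., 112.])), (array([ 0.4355, -0.8359]), 0.3535, array([310.,  50.])), (array([ 0.8252, -0.8177]), 0.1462, array([218.,  42.]))]
```

View pics/m4.png

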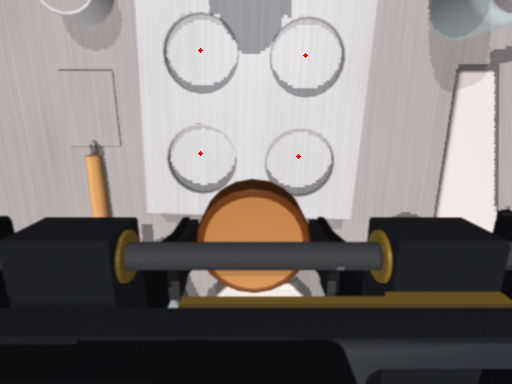

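The picture shows four empty wells with rim centres at about (201,52), (307,56), (202,157) and (299,161), 1–4 px from my estimates. Round A is held well, so it goes into the near-right well.

Request:
drive_tool(
  series=[
    [[-2.9,1,0],0],
    [[-2.8,1,0],0],
    [[0,0,0],0],
    [[0,0,-4],0],
    [[0,0,-4],0],
    [[0,0,-4],0],
    [[0,0,-2.5],0],
    [[0,0,-1.2],0],
    [[0,0,-0.6],0],
    [[0,0,0],0],
  ],
)

```text
time: 15.85
ee_pos: [0.5045, -0.077, 0.066]
eef_rot: [0.707, 0.707, 0.0, 0.0]
ft_force: [0.5, -1.1, -0.9]
width: 0.0632
grip_force: 20.0
```

Request:
drive_tool(
  series=[
    [[0,0,0],0],
    [[0,0,0],0],
    [[0,0,0],0],
    [[0,0,0],0],
    [[0,0,0],0],
    [[0,0,3],0],
    [[0,0,4],0],
    [[0,0,4],0],
    [[0,2,4],0],
    [[0,4,2],0],
  ],
  hand=0,
)

```text
time: 17.1
ee_pos: [0.5047, -0.0177, 0.2379]
eef_rot: [0.708, 0.706, 0.001, 0.001]
ft_force: [0.3, -0.0, -0.4]
width: 0.0872
grip_force: 0.0
```

Request:
drive_tool(
  series=[
    [[0,3,0],0],
    [[0,3,0],0],
    [[0,3,0],0],
    [[0,3,0],0],
    [[0,3,0],0],
    [[0,3,0],0],
    [[0,3,0],0],
    [[0,2,0],0],
    [[0,1,0],0],
    [[0,0,0],0],
  ],
)

```text
time: 18.35
ee_pos: [0.5039, 0.2232, 0.2355]
eef_rot: [0.707, 0.707, -0.0, -0.0]
ft_force: [0.3, -0.4, -0.5]
width: 0.087
grip_force: 0.0
```

Run:
```python
from rounds import *
s=r.read_state();print(s["ee_pos"],s["width"])
w=cam("wrist");save("m5",w[0]);print(rounds(w,.038))
b=cam("side"); print("side .067",[o for o in rounds(b,.067) if o[2][1]>100 and o[2][1]<250]);print("side .038",[o for o in rounds(b,.038) if o[2][1]>250])
```

```text
[0.50393535 0.22318158 0.2354512 ] 0.08702284038082607
[(array([0.5728, 0.3578]), 0.0639, array([316.,  50.])), (array([0.4622, 0.3761]), 0.0642, array([214.,  32.]))]
side .067 [(array([ 0.3664, -0.0766]), 0.0923, array([317., 174.]))]
side .038 [(array([0.46  , 0.3791]), 0.0619, array([258., 337.])), (array([0.5729, 0.3608]), 0.0627, array([206., 319.]))]
```

Request:
drive_tool(
  series=[
    [[2.3,4.5,0],0],
    [[2.3,4.5,0],0],
    [[2.3,4.6,0],0],
    [[0,0,-4],0],
    [[0,0,-4],0],
    [[0,0,-4],0],
    [[0,0,-4],0],
    [[0,0,-2.5],0],
    [[0,0,-1.7],0],
    [[0,0,0],0],
  ],
)

```text
time: 19.7
ee_pos: [0.5729, 0.358, 0.0326]
eef_rot: [0.707, 0.707, -0.001, -0.0]
ft_force: [0.5, 0.2, -0.1]
width: 0.0868
grip_force: 0.0
```

Request:
drive_tool(
  series=[
    [[0,0,0],0],
    [[0,0,0],0],
    [[0,0,0],0],
    [[0,0,0],0],
    [[0,0,0],0],
    [[0,0,0],0],
    [[0,0,3],0],
    [[0,0,4],0],
    [[0,0,4],0],
    [[0,0,4],0],
  ],
  hand=1,
  newtons=20,
)

```text
time: 20.95
ee_pos: [0.5727, 0.3589, 0.1845]
eef_rot: [0.707, 0.707, -0.0, -0.0]
ft_force: [0.5, 0.3, -0.5]
width: 0.0633
grip_force: 20.0
```

Request:
drive_tool(
  series=[
    [[0.5,-4.1,0],0],
    [[0.5,-4.1,0],0],
    [[0.5,-4.1,0],0],
    [[0.5,-4.1,0],0],
    [[0.5,-4.1,0],0],
    [[0.5,-4.1,0],0],
    [[0.5,-4.1,0],0],
    [[0.5,-4.1,0],0],
    [[0.5,-0.3,0],0],
    [[0,0,0],0],
  ],
)

```text
time: 22.2
ee_pos: [0.618, 0.0285, 0.1832]
eef_rot: [0.707, 0.707, 0.0, -0.0]
ft_force: [0.5, 0.4, -0.7]
width: 0.0633
grip_force: 20.0
```

Run:
```python
from rounds import *
s=r.read_state();print(s["ee_pos"],s["width"])
for n in("side","scene"):
    b=cam(n); print(n,[o for o in rounds(b,.067) if o[1]<.08])
```

```text
[0.61796939 0.02851846 0.18323793] 0.06326166348104452
side [(array([0.4587, 0.3887]), 0.0606, array([258., 337.])), (array([ 0.5048, -0.0734]), 0.0614, array([268., 168.])), (array([ 0.6532, -0.086 ]), 0.0777, array([217., 159.]))]
scene [(array([0.489 , 0.3972]), 0.061, array([339., 262.]))]
```

A is seated at (0.505,-0.073), so I can lower B.

Request:
drive_tool(
  series=[
    [[0,0,-4],0],
    [[0,0,-4],0],
    [[0,0,-2],0],
    [[0,0,-1.2],0],
    [[0,0,-0.5],0],
    [[0,0,0],0],
    [[0,0,0],0],
    [[0,0,0],0],
    [[0,0,0],0],
    [[0,0,0],0],
  ],
)

```text
time: 23.55
ee_pos: [0.6181, 0.028, 0.0667]
eef_rot: [0.707, 0.707, 0.0, 0.0]
ft_force: [-0.2, -0.6, -0.3]
width: 0.0633
grip_force: 20.0
```

Request:
drive_tool(
  series=[
    [[0,0,0],0],
    [[0,0,0],0],
    [[0,0,0],0],
    [[0,0,0],0],
    [[0,0,3],0],
    [[0,0,4],0],
    [[0,0,4],0],
    [[-1,2,4],0],
    [[-2,4,1.5],0],
    [[-2,4,0],0],
  ],
  hand=0,
)

```text
time: 24.8
ee_pos: [0.5681, 0.1293, 0.2333]
eef_rot: [0.707, 0.707, 0.001, 0.001]
ft_force: [-0.1, 0.2, -0.5]
width: 0.087
grip_force: 0.0
```

Request:
drive_tool(
  series=[
    [[-2,4,0],0],
    [[-2,4,0],0],
    [[-2,3,0],0],
    [[-2,3,0],0],
    [[-2,2,0],0],
    [[-1,1,0],0],
    [[0,0,0],0],
    [[0,0,0],0],
    [[0,0,0],0],
    [[0,0,0],0],
  ],
)

```text
time: 26.05
ee_pos: [0.4584, 0.2975, 0.2315]
eef_rot: [0.707, 0.707, -0.0, 0.0]
ft_force: [0.2, 0.1, 0.3]
width: 0.0872
grip_force: 0.0
```

Run:
```python
from rounds import *
s=r.read_state();print(s["ee_pos"],s["width"])
print("wrist",rounds(cam("wrist"),.038)[:2])
b=cam("side"); print(".067",[o for o in rounds(b,.067) if o[1]<.08]); print(".038",[o for o in rounds(b,.038) if o[1]<.08])
b=cam("scene"); print(".067",[o for o in rounds(b,.067) if o[1]<.08])
```

```text
[0.45844387 0.29749198 0.23147336] 0.08717908199582936
wrist [(array([ 0.6359, -0.0019]), 0.0376, array([377., 377.])), (array([0.4605, 0.3778]), 0.0612, array([255., 102.]))]
.067 [(array([0.459 , 0.3884]), 0.0598, array([258., 337.])), (array([0.6166, 0.0312]), 0.0638, array([221., 190.]))]
.038 [(array([0.4601, 0.3791]), 0.0622, array([258., 337.])), (array([0.6241, 0.0075]), 0.0663, array([221., 190.]))]
.067 [(array([0.4879, 0.3977]), 0.0597, array([339., 262.])), (array([0.6219, 0.0337]), 0.0615, array([226., 206.])), (array([ 0.5099, -0.0718]), 0.0627, array([238., 177.]))]
```

Request:
drive_tool(
  series=[
    [[0.1,4,0],0],
    [[0.1,4.1,0],0],
    [[0,0,0],0],
    [[0,0,-4],0],
    [[0,0,-4],0],
    [[0,0,-4],0],
    [[0,0,-4],0],
    [[0,0,-2.4],0],
    [[0,0,-1.4],0],
    [[0,0,0],0],
  ],
)

```text
time: 27.45
ee_pos: [0.46, 0.3784, 0.0332]
eef_rot: [0.707, 0.707, -0.001, 0.0]
ft_force: [-0.1, -0.2, 0.4]
width: 0.0873
grip_force: 0.0
```

Request:
drive_tool(
  series=[
    [[0,0,0],0],
    [[0,0,0],0],
    [[0,0,0],0],
    [[0,0,0],0],
    [[0,0,0],0],
    [[0,0,0],0],
    [[0,0,3],0],
    [[0,0,4],0],
    [[0,0,4],0],
    [[0,0,4],0],
  ],
  hand=1,
  newtons=20,
)

```text
time: 28.7
ee_pos: [0.4598, 0.3788, 0.1846]
eef_rot: [0.707, 0.707, -0.0, -0.0]
ft_force: [0.2, 0.2, 0.1]
width: 0.0636
grip_force: 20.0
```

Request:
drive_tool(
  series=[
    [[0.5,-4,0],0],
    [[0.5,-4,0],0],
    [[0.5,-4,0],0],
    [[0.5,-4,0],0],
    [[0.5,-4,0],0],
    [[0.5,-4,0],0],
    [[0.5,-4,0],0],
    [[0.5,-4,0],0],
    [[0.5,-2.7,0],0],
    [[0.4,0,0],0],
  ],
)

```text
time: 29.95
ee_pos: [0.5091, 0.0296, 0.1833]
eef_rot: [0.708, 0.706, -0.0, 0.0]
ft_force: [0.7, -0.1, -0.5]
width: 0.0634
grip_force: 20.0
```

Request:
drive_tool(
  series=[
    [[0,0,-4],0],
    [[0,0,-4],0],
    [[0,0,-2],0],
    [[0,0,-1.3],0],
    [[0,0,-0.5],0],
    [[0,0,0],0],
    [[0,0,0],0],
    [[0,0,0],0],
    [[0,0,0],0],
    [[0,0,0],0],
  ],
)

```text
time: 31.2
ee_pos: [0.5091, 0.032, 0.0657]
eef_rot: [0.707, 0.707, 0.0, 0.0]
ft_force: [-1.4, -0.9, -1.0]
width: 0.0633
grip_force: 20.0
```

Request:
drive_tool(
  series=[
    [[0,0,0],0],
    [[0,0,0],0],
    [[0,0,0],0],
    [[0,0,0],0],
    [[0,0,3],0],
    [[0,0,4],0],
    [[0,0,4],0],
    [[-1,0,4],0],
    [[-4,0,1.5],0],
    [[-5,0,0],0],
  ],
  hand=0,
)

```text
time: 32.45
ee_pos: [0.4088, 0.0324, 0.2318]
eef_rot: [0.707, 0.707, 0.001, 0.001]
ft_force: [-0.6, 0.0, -0.4]
width: 0.0869
grip_force: 0.0
```

Run:
```python
from rounds import *
s=r.read_state();print(s["ee_pos"],s["width"])
for n in("side","scene","wrist"):
    b=cam(n); print(n,[o for o in rounds(b,.067) if o[1]<.08])
```

```text
[0.40882685 0.03235158 0.23176453] 0.08691160903999114
side [(array([0.507 , 0.0322]), 0.0633, array([261., 197.])), (array([0.6176, 0.031 ]), 0.0625, array([220., 190.])), (array([ 0.5048, -0.0734]), 0.0614, array([268., 168.]))]
scene [(array([0.6209, 0.0328]), 0.0622, array([226., 206.])), (array([0.5133, 0.0355]), 0.061, array([255., 194.])), (array([ 0.5079, -0.0714]), 0.0621, array([238., 177.]))]
wrist [(array([ 0.4968, -0.0918]), 0.0487, array([329., 279.])), (array([ 0.3672, -0.1057]), 0.0541, array([221., 289.])), (array([0.6118, 0.0304]), 0.0722, array([441., 179.])), (array([0.5062, 0.0321]), 0.0656, array([345., 177.]))]
```

Request:
drive_tool(
  series=[
    [[0.1,-4,0],-1],
    [[0.1,-4,0],-1],
    [[0.1,-4,0],0],
    [[0.1,-4,0],0],
    [[0.1,-4,0],0],
    [[0.1,-4,0],0],
    [[0,-4,0],0],
    [[0,-4,0],0],
    [[0,-1.5,0],0],
    [[0,0,0],0],
  ],
)

```text
time: 33.85
ee_pos: [0.4152, -0.3034, 0.23]
eef_rot: [0.72, 0.694, -0.0, -0.0]
ft_force: [0.5, 0.7, 0.4]
width: 0.0873
grip_force: 0.0
```

Request:
drive_tool(
  series=[
    [[0,0,-4],0],
    [[0,0,-4],0],
    [[0,0,-4],0],
    [[0,0,-2.5],0],
    [[0,0,-1.5],0],
    [[0,0,0],0],
    [[0,0,0],0],
    [[0,0,0],0],
    [[0,0,0],0],
    [[0,0,0],0],
  ],
)

```text
time: 35.1
ee_pos: [0.4151, -0.3031, 0.0708]
eef_rot: [0.719, 0.695, 0.0, 0.0]
ft_force: [-0.3, 0.4, 0.0]
width: 0.0871
grip_force: 0.0
```

Request:
drive_tool(
  series=[
    [[0,0,0],0],
    [[0,0,0],0],
    [[0,0,0],0],
    [[0,0,0],0],
    [[0,0,0],0],
    [[0,0,0],0],
    [[0,0,0],0],
    [[0,0,0],0],
    [[0,0,0],0],
    [[0,0,0],0],
  ],
  hand=1,
  newtons=25,
)

```text
time: 36.35
ee_pos: [0.4151, -0.303, 0.0706]
eef_rot: [0.719, 0.695, 0.0, 0.0]
ft_force: [1.0, 0.8, -0.1]
width: 0.0158
grip_force: 25.0
```

Run:
```python
from rounds import *
s=r.read_state();print(s["ee_pos"],s["width"])
for n in("side","scene"):
    b=cam(n); print(n,[o for o in rounds(b,.067) if o[1]<.08])
```

```text
[ 0.41506841 -0.3029929   0.07058562] 0.015751392278067728
side [(array([0.4987, 0.0325]), 0.0647, array([264., 197.])), (array([0.6173, 0.0311]), 0.0628, array([220., 190.])), (array([ 0.5037, -0.0733]), 0.0624, array([268., 168.]))]
scene [(array([0.6205, 0.033 ]), 0.0624, array([226., 206.])), (array([0.505, 0.034]), 0.0609, array([257., 193.])), (array([ 0.5093, -0.0697]), 0.0644, array([238., 177.]))]
```

Round C has moved about 8 mm in its well, which looks like the knock. I'll check that it is still seated before switching on.

Run:
```python
from rounds import *
b=cam("side");a=cam("scene"); print([o for o in rounds(b,.067) if o[1]<.08])
save("m6",np.hstack([cv2.resize(b[0][140:230,190:300],(460,376)),cv2.resize(a[0][155:235,180:290],(340,376))]))
```

```text
[(array([0.4998, 0.0322]), 0.063, array([264., 197.])), (array([0.6166, 0.0312]), 0.0638, array([221., 191.])), (array([ 0.5048, -0.074 ]), 0.0621, array([268., 168.]))]
```

View pics/m6.png

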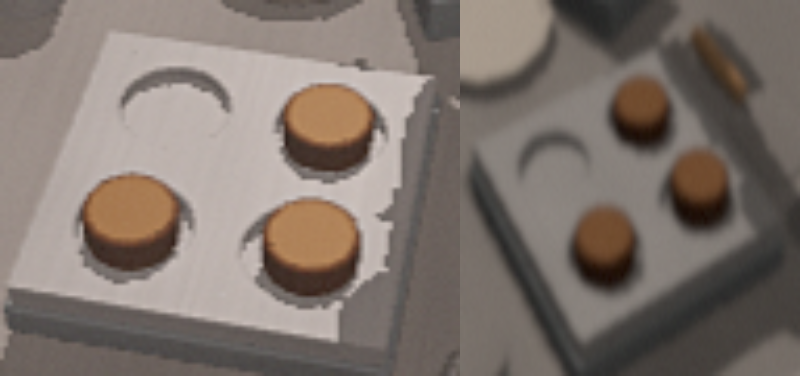

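The picture shows all three rounds flat in their wells, with C against its wall. I'm switching on, holding for over 3 s, then switching off.

Request:
drive_tool(
  series=[
    [[0,0,0],-8],
    [[0,0,0],-8],
    [[0,0,0],-8],
    [[0,0,0],-8],
    [[0,0,0],-8],
    [[0,0,0],-8],
    [[0,0,0],-8],
    [[0,0,0],-7],
    [[0,0,0],-7],
    [[0,0,0],0],
  ],
)

```text
time: 37.8
ee_pos: [0.414, -0.3022, 0.0706]
eef_rot: [0.988, 0.156, -0.001, -0.001]
ft_force: [-5.5, 4.3, 6.2]
width: 0.0161
grip_force: 25.4
```

Request:
drive_tool(
  series=[
    [[0,0,0],0],
    [[0,0,0],0],
    [[0,0,0],0],
    [[0,0,0],0],
    [[0,0,0],0],
    [[0,0,0],0],
    [[0,0,0],0],
    [[0,0,0],0],
    [[0,0,0],0],
    [[0,0,0],0],
  ],
)

```text
time: 39.05
ee_pos: [0.414, -0.3022, 0.0705]
eef_rot: [0.988, 0.157, -0.001, -0.001]
ft_force: [-6.1, 4.0, 6.7]
width: 0.016
grip_force: 25.3
```

Request:
drive_tool(
  series=[
    [[0,0,0],0],
    [[0,0,0],0],
    [[0,0,0],0],
    [[0,0,0],0],
    [[0,0,0],0],
    [[0,0,0],0],
    [[0,0,0],0],
    [[0,0,0],0],
    [[0,0,0],0],
    [[0,0,0],0],
  ],
)

```text
time: 40.3
ee_pos: [0.414, -0.3022, 0.0706]
eef_rot: [0.988, 0.157, -0.001, -0.001]
ft_force: [-6.2, 4.2, 6.2]
width: 0.0161
grip_force: 25.3
```

Request:
drive_tool(
  series=[
    [[0,0,0],0],
    [[0,0,0],0],
    [[0,0,0],0],
    [[0,0,0],0],
    [[0,0,0],0],
    [[0,0,0],0],
    [[0,0,0],0],
    [[0,0,0],0],
    [[0,0,0],0],
    [[0,0,0],0],
  ],
)

```text
time: 41.55
ee_pos: [0.4139, -0.3022, 0.0705]
eef_rot: [0.988, 0.157, -0.001, -0.001]
ft_force: [-6.3, 4.4, 6.1]
width: 0.0161
grip_force: 25.3
```

Run:
```python
from rounds import *
s=r.read_state();print(s["ee_pos"],s["width"],Ro.from_quat(s["eef_rot"]).as_matrix()[:2,1],s["torque"])
b=cam("side"); print([o for o in rounds(b,.067) if o[1]<.08]); save("m7",cv2.resize(b[0][70:170,230:350],(600,500)))
```

```text
[ 0.41394414 -0.30219868  0.07052452] 0.016088310014140808 [ 0.30988736 -0.95077096] [0.84008004 1.37694553 0.55489634]
[(array([0.4998, 0.0322]), 0.063, array([264., 197.])), (array([0.6176, 0.031 ]), 0.0625, array([221., 191.])), (array([ 0.5041, -0.073 ]), 0.0624, array([268., 168.]))]
```

View pics/m7.png

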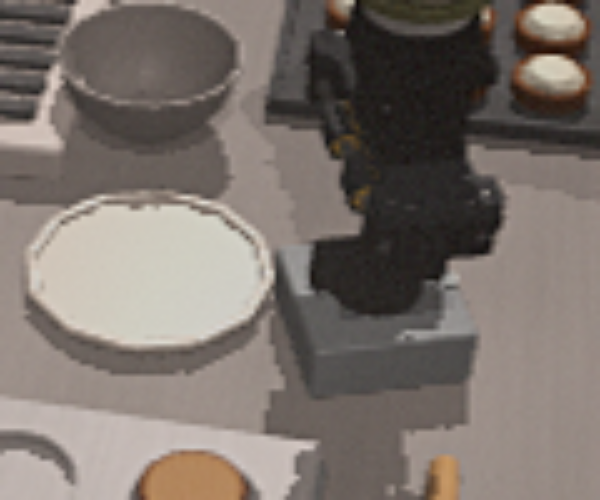

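The bar is at the on stop: the tool angle of -72° matches the box's x axis, and the stop pushes back with 0.55 N m. It has been on for about 4 s with the rounds unmoved, so I turn it off.

Request:
drive_tool(
  series=[
    [[0,0,0],8],
    [[0,0,0],8],
    [[0,0,0],8],
    [[0,0,0],8],
    [[0,0,0],8],
    [[0,0,0],8],
    [[0,0,0],8],
    [[0,0,0],8],
    [[0,0,0],6],
    [[0,0,0],1],
  ],
)

```text
time: 42.85
ee_pos: [0.4151, -0.303, 0.0706]
eef_rot: [0.713, 0.701, 0.0, 0.0]
ft_force: [1.2, 0.4, 0.0]
width: 0.0156
grip_force: 25.2
```

Request:
drive_tool(
  series=[
    [[0,0,0],0],
    [[0,0,0],0],
    [[0,0,0],0],
    [[0,0,0],0],
    [[0,0,0],0],
    [[0,0,3],0],
    [[0,0,4],0],
    [[0,0,4],0],
    [[0,0,4],0],
    [[0,0,2],1],
  ],
  hand=0,
)

```text
time: 44.1
ee_pos: [0.4156, -0.3033, 0.243]
eef_rot: [0.707, 0.707, 0.0, 0.001]
ft_force: [0.4, -0.7, -0.4]
width: 0.0872
grip_force: 0.0
```

Run:
```python
from rounds import *
s=r.read_state();print(s["ee_pos"],Ro.from_quat(s["eef_rot"]).as_matrix()[:2,1])
b=cam("side"); w=cam("wrist");print([o for o in rounds(b,.067) if o[1]<.08]); save("m8",np.hstack([cv2.resize(b[0][70:170,230:350],(390,384)),cv2.resize(w[0],(400,384))]))
```

```text
[ 0.41557681 -0.30333786  0.24299544] [9.99996625e-01 1.56258005e-04]
[(array([0.4998, 0.0322]), 0.063, array([264., 197.])), (array([0.6173, 0.0311]), 0.0628, array([221., 190.])), (array([ 0.5044, -0.0738]), 0.0608, array([268., 167.]))]
```

View pics/m8.png

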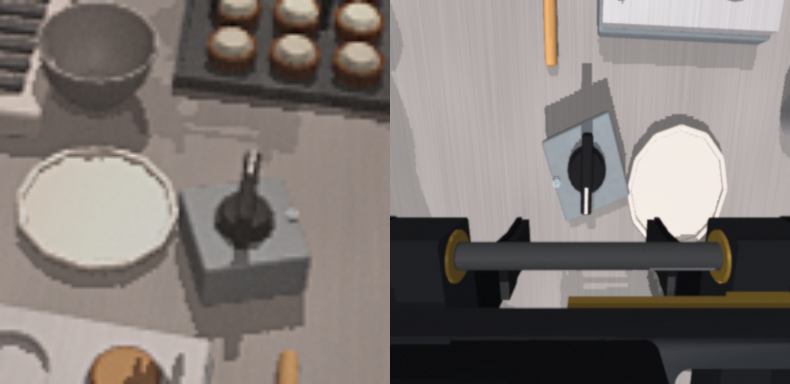

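Handle is off again. I measure the plate from the wrist view and then pick A.

```bash
cat > plate.py <<'E'
from h import *
def plate(c,guess=(.57,-.334)):
    im,K,R,t=c
    hsv=cv2.cvtColor(im,cv2.COLOR_RGB2HSV); m=cv2.inRange(hsv,(0,0,185),(180,60,255))
    # only pixels near the guessed plate
    yy,xx=np.mgrid[:384,:512]; P=ray(np.c_[xx.ravel(),yy.ravel()],K,R,t,.014)[:,:2]
    m[(np.hypot(*(P-guess).T)>.105).reshape(384,512)]=0
    k=max(cv2.findContours(cv2.morphologyEx(m,cv2.MORPH_OPEN,np.ones((3,3))),cv2.RETR_EXTERNAL,cv2.CHAIN_APPROX_NONE)[0],key=cv2.contourArea)[:,0]
    Q=ray(k,K,R,t,.014)[:,:2].astype(np.float32); return cv2.minEnclosingCircle(Q),cv2.fitEllipse(Q)
E
python3 - <<'E'
from plate import *
for n in("side","wrist","scene"): print(n,plate(cam(n)))
E
```

```text
side (((0.5691092014312744, -0.3235846161842346), 0.08011522144079208), ((0.5684277415275574, -0.3250964879989624), (0.145842045545578, 0.1550394892692566), 91.49456787109375))
wrist (((0.5781171321868896, -0.3295288681983948), 0.09582597762346268), ((0.5736621022224426, -0.3245231509208679), (0.1483486443758011, 0.17728739976882935), 100.66435241699219))Traceback (most recent call last):
  File "<stdin>", line 2, in <module>
  File "plate.py", line 8, in plate
    k=max(cv2.findContours(cv2.morphologyEx(m,cv2.MORPH_OPEN,np.ones((3,3))),cv2.RETR_EXTERNAL,cv2.CHAIN_APPROX_NONE)[0],key=cv2.contourArea)[:,0]
      ~~~^^^^^^^^^^^^^^^^^^^^^^^^^^^^^^^^^^^^^^^^^^^^^^^^^^^^^^^^^^^^^^^^^^^^^^^^^^^^^^^^^^^^^^^^^^^^^^^^^^^^^^^^^^^^^^^^^^^^^^^^^^^^^^^^^^^^
ValueError: max() iterable argument is empty
```

Request:
drive_tool(
  series=[
    [[1.5,3.8,0],0],
    [[1.5,3.8,0],0],
    [[1.5,3.8,0],0],
    [[1.5,3.8,0],0],
    [[1.5,3.8,0],0],
    [[1.4,3.9,0],0],
    [[0,0,0],0],
    [[0,0,-4],0],
    [[0,0,-4],0],
    [[0,0,-4],0],
  ],
)

```text
time: 45.6
ee_pos: [0.5031, -0.0749, 0.1184]
eef_rot: [0.708, 0.707, -0.001, -0.0]
ft_force: [0.0, -0.1, 0.3]
width: 0.0869
grip_force: 0.0
```

Request:
drive_tool(
  series=[
    [[0,0,-3],0],
    [[0,0,-2],0],
    [[0,0,-0.9],0],
    [[0,0,0],0],
    [[0,0,0],0],
    [[0,0,0],0],
    [[0,0,0],0],
    [[0,0,0],0],
    [[0,0,0],0],
    [[0,0,0],0],
  ],
)

```text
time: 46.85
ee_pos: [0.504, -0.074, 0.0616]
eef_rot: [0.707, 0.707, 0.0, 0.0]
ft_force: [-0.1, 0.6, 0.0]
width: 0.0867
grip_force: 0.0
```

Request:
drive_tool(
  series=[
    [[0,0,0],0],
    [[0,0,0],0],
    [[0,0,0],0],
    [[0,0,0],0],
    [[0,0,0],0],
    [[0,0,0],0],
    [[0,0,2],0],
    [[0,0,3],0],
    [[0,0,4],0],
    [[0,0,4],0],
  ],
  hand=1,
  newtons=20,
)

```text
time: 48.1
ee_pos: [0.5037, -0.074, 0.1926]
eef_rot: [0.707, 0.707, -0.0, -0.0]
ft_force: [-0.2, 0.1, -0.9]
width: 0.0633
grip_force: 20.0
```

Request:
drive_tool(
  series=[
    [[0.7,-4,1],0],
    [[0.7,-4,1],0],
    [[0.7,-4,1],0],
    [[0.7,-4,1],0],
    [[0.7,-4,1],0],
    [[0.7,-4,0],0],
    [[0.7,-4,0],0],
    [[0.7,-4,0],0],
    [[0.7,-4,0],0],
    [[0.3,-2,0],0],
  ],
)

```text
time: 49.35
ee_pos: [0.5692, -0.4563, 0.2405]
eef_rot: [0.708, 0.706, -0.001, -0.001]
ft_force: [0.2, 1.1, -0.9]
width: 0.0634
grip_force: 20.0
```

```bash
sed -i 's/(0,0,185),(180,60,255)/(0,0,165),(180,70,255)/' plate.py
python3 - <<'E'
from plate import *
s=r.read_state();print(s["ee_pos"],s["width"])
w=cam("wrist");print(plate(w)); im=w[0].copy()
for p in proj([[.57+.085*np.cos(q),-.333+.085*np.sin(q),.014] for q in np.arange(0,6.28,.3)],*w[1:]): cv2.circle(im,tuple(int(v) for v in p),1,(255,0,0),-1)
save("m9",im)
E
```

```text
[ 0.56923982 -0.45629817  0.2404834 ] 0.06337513632140022
(((0.5700181126594543, -0.33393529057502747), 0.10507454723119736), ((0.5713438987731934, -0.33754855394363403), (0.16806268692016602, 0.2072342336177826), 96.63497924804688))
```

View pics/m9.png

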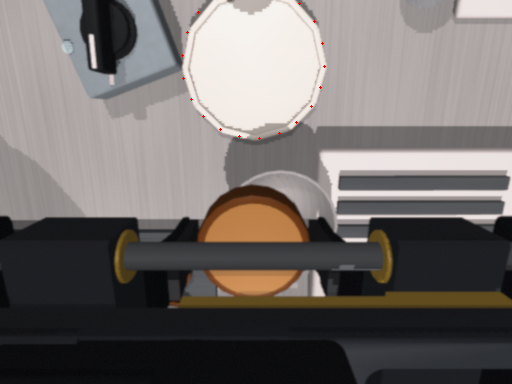

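The dotted circle (centre 0.570,-0.333) matches the plate's rim in the picture, at about (254,70). The held round is centred in the jaws.

Request:
drive_tool(
  series=[
    [[0,4,0],0],
    [[0,4,0],0],
    [[0,4.1,0],0],
    [[0,0,0],0],
    [[0,0,-4],0],
    [[0,0,-4],0],
    [[0,0,-4],0],
    [[0,0,-4],0],
    [[0,0,-2.5],0],
    [[0,0,-1.5],0],
  ],
)

```text
time: 50.65
ee_pos: [0.5691, -0.3332, 0.0399]
eef_rot: [0.707, 0.707, -0.0, -0.001]
ft_force: [0.4, 0.2, -1.1]
width: 0.0636
grip_force: 20.0
```

Run:
```python
from rounds import *
s=r.read_state();print(s["ee_pos"],s["width"])
print([o for o in rounds(cam("side"),.067) if o[1]<.08])
```

```text
[ 0.56911706 -0.33324755  0.03991759] 0.06361431897851814
[(array([0.5001, 0.0325]), 0.0632, array([264., 197.])), (array([0.6165, 0.0319]), 0.0649, array([221., 191.])), (array([ 0.565, -0.304]), 0.0623, array([260., 116.]))]
```

Request:
drive_tool(
  series=[
    [[0,0,-0.5],0],
    [[0,0,-0.2],0],
    [[0,0,0],0],
    [[0,0,0],0],
    [[0,0,0],0],
    [[0,0,0],0],
    [[0,0,0],0],
    [[0,0,0],0],
    [[0,0,0],0],
    [[0,0,0],0],
  ],
)

```text
time: 51.95
ee_pos: [0.57, -0.333, 0.0346]
eef_rot: [0.707, 0.707, 0.0, 0.0]
ft_force: [-0.4, 1.5, -0.7]
width: 0.0634
grip_force: 20.0
```

Request:
drive_tool(
  series=[
    [[0,0,0],0],
    [[0,0,0],0],
    [[0,0,0],0],
    [[0,0,0],0],
    [[0,0,2],0],
    [[0,0,4],0],
    [[0,0,4],0],
    [[0,0,4],0],
    [[0,0,4],0],
    [[-1,4,0],0],
  ],
  hand=0,
)

```text
time: 53.2
ee_pos: [0.5609, -0.2962, 0.2198]
eef_rot: [0.709, 0.705, 0.001, 0.004]
ft_force: [0.3, 0.5, -1.2]
width: 0.0872
grip_force: 0.0
```

Request:
drive_tool(
  series=[
    [[-0.8,4,0],0],
    [[-0.8,4,0],0],
    [[-0.8,4,0],0],
    [[-0.8,4,0],0],
    [[-0.8,4,0],0],
    [[-0.8,4,0],0],
    [[-0.8,4,0],0],
    [[-0.3,2.5,0],0],
    [[0,0,0],0],
    [[0,0,0],0],
  ],
)

```text
time: 54.45
ee_pos: [0.5013, 0.0111, 0.2154]
eef_rot: [0.707, 0.707, 0.0, 0.001]
ft_force: [-0.2, -0.2, -0.0]
width: 0.0866
grip_force: 0.0
```

Run:
```python
from rounds import *
s=r.read_state();print(s["ee_pos"],s["width"])
for n in("side","scene"):
  c=cam(n);print(n,".067",[o for o in rounds(c,.067) if o[1]<.08]);print(".036",[o for o in rounds(c,.036) if o[0][1]<-.25 and o[1]<.08])
```

```text
[0.50127791 0.01106466 0.21544763] 0.08664795907641194
side .067 [(array([0.5008, 0.032 ]), 0.0616, array([264., 196.])), (array([0.6173, 0.0311]), 0.0628, array([220., 190.]))]
.036 []
scene .067 [(array([0.6229, 0.0335]), 0.0627, array([226., 206.])), (array([0.505, 0.034]), 0.0609, array([257., 193.])), (array([ 0.5942, -0.2887]), 0.0591, array([186., 154.]))]
.036 [(array([ 0.5744, -0.3306]), 0.0611, array([186., 154.]))]
```

Request:
drive_tool(
  series=[
    [[-0.1,2.1,0],0],
    [[0,0,-4],0],
    [[0,0,-4],0],
    [[0,0,-4],0],
    [[0,0,-2],0],
    [[0,0,-1.2],0],
    [[0,0,0],0],
    [[0,0,0],0],
    [[0,0,0],0],
    [[0,0,0],0],
  ],
)

```text
time: 55.8
ee_pos: [0.5004, 0.033, 0.0631]
eef_rot: [0.707, 0.707, 0.0, 0.0]
ft_force: [-0.2, 0.2, -0.5]
width: 0.0872
grip_force: 0.0
```

Request:
drive_tool(
  series=[
    [[0,0,0],0],
    [[0,0,0],0],
    [[0,0,0],0],
    [[0,0,0],0],
    [[0,0,0],0],
    [[0,0,0],0],
    [[0,0,2],0],
    [[0,0,4],0],
    [[0,0,4],0],
    [[0,0,4],0],
  ],
  hand=1,
  newtons=20,
)

```text
time: 57.05
ee_pos: [0.4992, 0.0329, 0.2035]
eef_rot: [0.707, 0.707, -0.001, -0.0]
ft_force: [0.4, 0.2, -0.3]
width: 0.0633
grip_force: 20.0
```

Request:
drive_tool(
  series=[
    [[0.8,-4,0],0],
    [[0.8,-4,0],0],
    [[0.8,-4,0],0],
    [[0.8,-4,0],0],
    [[0.8,-4,0],0],
    [[0.8,-4,0],0],
    [[0.8,-4,0],0],
    [[0.8,-4,0],0],
    [[0.7,-3.6,0],0],
    [[0,-1,0],0],
  ],
)

```text
time: 58.3
ee_pos: [0.5698, -0.3353, 0.2014]
eef_rot: [0.708, 0.706, -0.001, -0.001]
ft_force: [0.2, 0.1, -0.7]
width: 0.0634
grip_force: 20.0
```

Request:
drive_tool(
  series=[
    [[0,0,-4],0],
    [[0,0,-4],0],
    [[0,0,-3],0],
    [[0,0,-2],0],
    [[0,0,-0.8],0],
    [[0,0,0],0],
    [[0,0,0],0],
    [[0,0,0],0],
    [[0,0,0],0],
    [[0,0,0],0],
  ],
)

```text
time: 59.55
ee_pos: [0.5711, -0.333, 0.0648]
eef_rot: [0.707, 0.707, 0.0, 0.0]
ft_force: [-0.3, 0.1, -0.7]
width: 0.0636
grip_force: 20.0
```

Another 0.5 cm down, then release. Next is B.

Request:
drive_tool(
  series=[
    [[0,0,-0.3],0],
    [[0,0,-0.2],0],
    [[0,0,0],0],
    [[0,0,0],0],
    [[0,0,0],0],
    [[0,0,0],0],
    [[0,0,0],0],
    [[0,0,0],0],
    [[0,0,0],0],
    [[0,0,0],0],
  ],
)

```text
time: 60.8
ee_pos: [0.571, -0.333, 0.0596]
eef_rot: [0.707, 0.707, 0.0, 0.0]
ft_force: [1.0, 0.4, -0.7]
width: 0.0633
grip_force: 20.0
```

Request:
drive_tool(
  series=[
    [[0,0,0],0],
    [[0,0,0],0],
    [[0,0,0],0],
    [[0,0,0],0],
    [[0,0,2],0],
    [[0,0,4],0],
    [[0,0,4],0],
    [[0,0,4],0],
    [[0,0,1],0],
    [[0.5,4,0],0],
  ],
  hand=0,
)

```text
time: 62.05
ee_pos: [0.5751, -0.2963, 0.2112]
eef_rot: [0.709, 0.705, -0.0, 0.001]
ft_force: [1.3, 0.8, 0.2]
width: 0.0874
grip_force: 0.0
```

Request:
drive_tool(
  series=[
    [[0.5,4,0],0],
    [[0.5,4,0],0],
    [[0.5,4,0],0],
    [[0.5,4,0],0],
    [[0.5,4,0],0],
    [[0.5,4,0],0],
    [[0.5,4,0],0],
    [[0.5,3.5,0],0],
    [[0,0,0],0],
    [[0,0,0],0],
  ],
)

```text
time: 63.3
ee_pos: [0.6159, 0.0211, 0.2096]
eef_rot: [0.707, 0.707, -0.0, 0.0]
ft_force: [-1.0, -1.1, -0.5]
width: 0.0869
grip_force: 0.0
```

Run:
```python
from rounds import *
s=r.read_state();print(s["ee_pos"],s["width"])
for n in("side","scene"):
  c=cam(n);print(n,".067",[o for o in rounds(c,.067) if o[1]<.08]);print(".062",[o for o in rounds(c,.062) if o[0][1]<-.25 and o[1]<.08])
```

```text
[0.61587488 0.02109304 0.20964674] 0.08694849807927064
side .067 [(array([0.6173, 0.0311]), 0.0628, array([221., 191.])), (array([ 0.5616, -0.3286]), 0.0552, array([263., 111.]))]
.062 [(array([ 0.5625, -0.3352]), 0.0556, array([263., 111.]))]
scene .067 [(array([0.6219, 0.0324]), 0.0597, array([226., 206.])), (array([ 0.5796, -0.3252]), 0.0601, array([184., 148.]))]
.062 [(array([ 0.5764, -0.3322]), 0.0604, array([184., 148.]))]
```

Request:
drive_tool(
  series=[
    [[0.1,1,0],0],
    [[0,0,-4],0],
    [[0,0,-4],0],
    [[0,0,-4],0],
    [[0,0,-1.7],0],
    [[0,0,-1],0],
    [[0,0,0],0],
    [[0,0,0],0],
    [[0,0,0],0],
    [[0,0,0],0],
  ],
)

```text
time: 64.65
ee_pos: [0.6173, 0.032, 0.0632]
eef_rot: [0.707, 0.707, 0.0, 0.0]
ft_force: [0.2, -0.0, 0.6]
width: 0.0873
grip_force: 0.0
```

Request:
drive_tool(
  series=[
    [[0,0,0],0],
    [[0,0,0],0],
    [[0,0,0],0],
    [[0,0,0],0],
    [[0,0,0],0],
    [[0,0,0],0],
    [[0,0,2],0],
    [[0,0,4],0],
    [[0,0,4],0],
    [[0,0,4],0],
  ],
  hand=1,
  newtons=20,
)

```text
time: 65.9
ee_pos: [0.617, 0.0321, 0.2055]
eef_rot: [0.707, 0.707, 0.001, 0.0]
ft_force: [0.2, 0.3, -0.7]
width: 0.0634
grip_force: 20.0
```

Request:
drive_tool(
  series=[
    [[-0.5,-4,0],0],
    [[-0.5,-4,0],0],
    [[-0.5,-4,0],0],
    [[-0.5,-4,0],0],
    [[-0.5,-4,0],0],
    [[-0.5,-4,0],0],
    [[-0.5,-4,0],0],
    [[-0.5,-4,0],0],
    [[-0.6,-3.5,0],0],
    [[0,-1,0],0],
  ],
)

```text
time: 67.15
ee_pos: [0.5699, -0.3359, 0.2038]
eef_rot: [0.708, 0.706, -0.0, 0.001]
ft_force: [0.3, 1.1, -0.7]
width: 0.0636
grip_force: 20.0
```

Request:
drive_tool(
  series=[
    [[0,0,-4],0],
    [[0,0,-4],0],
    [[0,0,-2],0],
    [[0,0,-1.3],0],
    [[0,0,-0.3],0],
    [[0,0,0],0],
    [[0,0,0],0],
    [[0,0,0],0],
    [[0,0,0],0],
    [[0,0,0],0],
  ],
)

```text
time: 68.4
ee_pos: [0.5711, -0.333, 0.0867]
eef_rot: [0.707, 0.707, 0.0, 0.0]
ft_force: [-0.2, -0.1, -1.4]
width: 0.0635
grip_force: 20.0
```

Run:
```python
from rounds import *
s=r.read_state();print(s["ee_pos"],s["width"],s["ft_force"])
```

```text
[ 0.57105487 -0.332981    0.08667751] 0.06354491686300051 [-0.22838443 -0.07668446 -1.42190442]
```

Request:
drive_tool(
  series=[
    [[0,0,-0.1],0],
    [[0,0,0],0],
    [[0,0,0],0],
    [[0,0,0],0],
    [[0,0,0],0],
    [[0,0,0],0],
    [[0,0,0],0],
    [[0,0,0],0],
    [[0,0,0],0],
    [[0,0,0],0],
  ],
)

```text
time: 69.65
ee_pos: [0.571, -0.333, 0.0856]
eef_rot: [0.707, 0.707, 0.0, 0.0]
ft_force: [0.3, -0.1, -0.1]
width: 0.0635
grip_force: 20.0
```

Request:
drive_tool(
  series=[
    [[0,0,0],0],
    [[0,0,0],0],
    [[0,0,0],0],
    [[0,0,0],0],
    [[0,0,2],0],
    [[0,0,4],0],
    [[0,0,4],0],
    [[0,0,4],0],
    [[0,2,1],0],
    [[0,4,0],0],
  ],
  hand=0,
)

```text
time: 70.9
ee_pos: [0.5709, -0.2734, 0.2372]
eef_rot: [0.708, 0.706, 0.0, 0.001]
ft_force: [0.8, 0.7, -0.1]
width: 0.0868
grip_force: 0.0
```

Request:
drive_tool(
  series=[
    [[0,4,0],0],
    [[0,4,0],0],
    [[0,4,0],0],
    [[0,4,0],0],
    [[0,4,0],0],
    [[0,4,0],0],
    [[0,4,0],0],
    [[0,4,0],0],
    [[0,0,0],0],
    [[0,0,0],0],
  ],
)

```text
time: 72.15
ee_pos: [0.5707, 0.0468, 0.2357]
eef_rot: [0.707, 0.707, -0.0, 0.0]
ft_force: [0.4, -0.3, 0.1]
width: 0.087
grip_force: 0.0
```

Run:
```python
from rounds import *
s=r.read_state();print(s["ee_pos"],s["width"])
a=cam("scene");b=cam("side")
for n,c in(("side",b),("scene",a)): print(n,[o for o in rounds(c,.088) if o[1]<.09])
save("m10",np.hstack([cv2.resize(b[0][60:180,210:340],(420,388)),cv2.resize(a[0][110:220,140:250],(370,388))]))
```

```text
[0.5707066  0.04683461 0.2357273 ] 0.08703416177496032
side [(array([ 0.3682, -0.0562]), 0.0896, array([317., 174.])), (array([ 0.5667, -0.34  ]), 0.0527, array([262., 103.]))]
scene [(array([ 0.5758, -0.3299]), 0.0595, array([184., 143.]))]
```

View pics/m10.png

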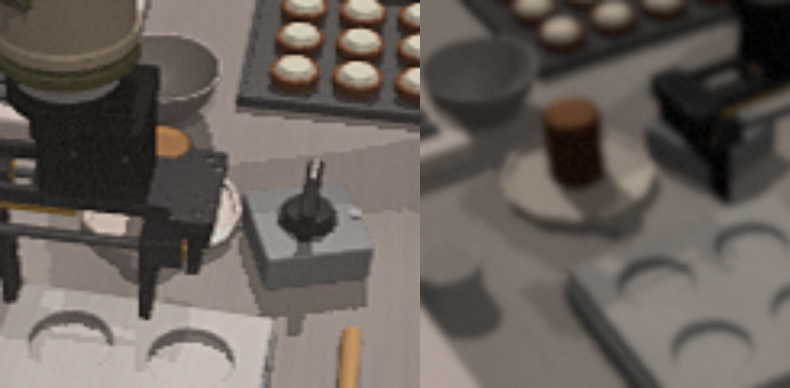

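The scene crop shows a straight three-round stack in the middle of the plate. The side crop shows the handle at off. I'm handing in.

```bash
python3 -c "
from bench import r
print(r.close_job())"
```

```text
the job is handed in; nothing more can be done
None
```

I handed the job in at about 72 s: all three rounds were warmed for about 4 s, then piled in one centred stack on the plate, with the isolator off and nothing else disturbed that I could see; no verdict came back.

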